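# Lay the implant caddy down and lock it in its basket with the hold-down rod

## Robot

A 6-joint arm with a two-finger parallel gripper is mounted at the origin on the work surface. World frame = base frame: x ahead of the robot, y to its left, z up, the work surface at z = 0. Lengths are in m, angles in rad, forces in N, time in s.
With the tool pointing down it reaches from about 0.25 to 0.725 m from the base axis. Payload 4 kg.
Tool frame: the origin (TCP) lies at the very end of the fingers, on their centre line; the grasp point (between the pads) lies behind it (r.grasp_offset is the z of the grasp point in the tool frame, in m); z points along the fingers, y is the line along which they close (so a half turn about z gives the same grasp; the last joint's range is limited). The gripper opens to 85 mm and grips with 20 to 120 N. Pads are 22 mm wide; open, the fingers measure 114 mm over their backs; the gripper's body (76 mm by 85 mm) begins 54 mm behind the grasp point. The pads swing forward as they close: fully open they stand 13 mm farther back than shut.
Start: joints at [0, 0.241, 0.005, 1.335, 0, 1.571], TCP at [0.5, -0, 0.198] pointing down, gripper open.
Joint ranges: [-2.72, 2.72], [-1.05, 1.87], [-1.09, 1.28], [-1.99, 2.15], [-1.42, 1.44], [-3.14, 3.14]. Speed limits (rad/s): [2.79, 2.79, 3.14, 3.14, 3.14, 3.14].

## Interface

Orientations are given as a unit quaternion [w, x, y, z].
In Python, from station import r gives the robot as it stands. The module is installed in compiled form; this text tells all that it offers.
- The arm moves only by the shell command python3 -m pendant 'ROWS' [FORCE]. ROWS is JSON, a list of rows, each a list of 7 numbers: the finger opening in cm, from 0 to 8.54, then the shift along the tool's x, y, z in cm, then the turn, a rotation vector about the tool's x, y, z in rad. A call has 1 to 12 rows; each row is the pose to reach, as a shift and turn from the pose commanded when the call began, along the tool's axes at that moment; what a row does not reach only later rows make up. A row lasts 1/8 s, in which the tool goes at most 62.5 mm and 10.7 degrees, less where a joint would pass 70% of its speed; a pose out of reach is approached as far as the arm can. A call with a gripper value outside its range is refused whole. The fingers move at their own pace and stop on an object; FORCE is the grip in N (left out, the last holds). Time passes only in rows, so rows that repeat a pose let the fingers close. It gives the time, the measured TCP pose, the force, the opening and the grip force at its end, in the units of the state.
- r.sense(): the state, without advancing time (a new reading comes with each control period).
- r.grab_frame(name): name is "scene" or "side" or "wrist"; returns the picture (400x640x3 uint8, red, green, blue); there is no depth.
- r.camera_info(name): a dict with "K" (3x3 intrinsics, pixels), "xyz" and "orientation" of the camera in the world. Camera axes: x right, y down, z forward; pixel columns grow to the right and rows downward; lengths in m; the calibration is good to about 2 mm. The wrist camera is an equidistant fisheye: a pixel r from the principal point sees the ray r / f radians off the axis. A picture is of the moment at which its call begins: read the wrist's pose just before it. camera_info takes no time and is no camera call; for the wrist camera it gives the pose at the moment of the call.
- r.job_done(): hands the job in; it is judged then, once.
The state is a dict: "time": time; "joints": joint angles; "dq": joint speeds; "joint_torque": joint torques, N m; "tcp_pos": TCP position; "tcp_rot": TCP orientation; "ft_force": force on the tool from outside, world axes, zero at the start; "wrist_torque": the same for the moment, N m; "width": finger opening in m; "grasp_force": force on a finger pad.
Only numpy, scipy, OpenCV 4.12 (cv2) and the standard library are available. Lean on these libraries where they do the work, as an engineer would, in place of code of your own. Each camera call takes 0.05 s, during which the arm holds its last target. There are 200 camera calls.

## Task

The implant caddy has been left standing on end in the wire-handled instrument basket. Tip it over so that it lies flat in the basket with its perforated lid up, then take the long square-headed hold-down rod from the holder, thread it through both eyelets of the basket over the caddy and push it fully home, its head against the eyelet. Leave the other rods and everything else on the table where they are.

Things in the scene. Friction and masses are not known exactly. Their poses are not given: they have to be found in the camera images.
- basket: Fixed perforated steel basket, 206 mm along its x, 131 mm along its y, walls 44 mm high, 3 mm thick; on the left or right half of the table. Origin: centre of its underside, z up. Inner floor (black mat, 200 x 125 mm) at z = 5 mm. On the rim of each long side, at x = 0, is a round eyelet, hole along y; a rod can enter from either side. Wire handles stick out 23 mm past its short ends, below 41 mm.
- eye_left (a point): Centre of the eyelet on the basket's +y side: local (0, 64, 57) mm. The eyelet is a ring of 6 mm round wire with a 15 mm hole; its top is 14 mm above this point.
- eye_right (a point): Centre of the identical eyelet on the basket's -y side: local (0, -64, 57) mm.
- caddy_center (a point): Centre of the caddy, a closed aluminium case 40 x 85 x 110 mm, 0.3 to 0.6 kg. It starts on end near the basket's -x end, parallel to it. Axes: z along its 110 mm (up at the start), y its 85 mm width, x its 40 mm thickness, out of the plain base with four feet, towards basket +x; the perforated lid is the -x face. Pushed near its top along basket +x it tips onto its base, top then 45 mm high.
- rod_mid (a point): Middle of the shaft of the hold-down rod, on its axis: straight round steel shaft, 10 mm in diameter, 190 mm long, a 22 x 22 mm square head 8 mm thick at one end and an 8 mm tapered nose at the other; 0.15 kg. Own x axis runs along the rod from head to nose. It starts level in one of the holder's three notches, axis 30 mm above the table.
- rod_neck (a point): Point on the rod's axis where the shaft meets the head (95 mm behind the middle); the head reaches 8 mm further back. Home, this point lies 3 mm outside the centre of the eyelet.
- rod_tip (a point): The nose end of the rod, on its axis (95 mm ahead of the middle).
- holder: Fixed rod holder on the other half of the table: base plate 120 x 164 x 3 mm, two black notched combs across it, 10 mm thick, at its x = -40 and +50 mm, tops at 35 mm. Three rods lie in it along its x, 60 mm apart, heads at its -x end (towards the robot), axes 30 mm high, in any order. Origin: centre underneath; the rods' middles are at x = 0, y = -60, 0, 60 mm.
- short_rod: Not to be moved: rod like the hold-down rod but with a shaft of only 130 mm, in the holder. Origin: middle of the shaft, on its axis.
- depth_gauge: Not to be moved: 180 mm rod with a round head (24 mm) and a 21 mm collar round the middle of its shaft, in the holder. Origin: middle of the shaft, on its axis.
- driver: Not to be moved: screwdriver, 200 mm long, lying on the middle of the table roughly along x, under 35 mm high.
- mallet: Not to be moved: mallet, 240 mm long, lying roughly along x at one side of the work area.
- gallipot: Not to be moved: small steel bowl, 70 mm across, 35 mm high, in the middle near the robot. Origin: centre of its underside.
- dish: Not to be moved: steel bowl, 130 mm across, 45 mm high, at the side of the work area. Origin: centre of its underside.
- flask: Not to be moved: standing white plastic flask, 64 mm across, 160 mm tall, on the middle of the table, beyond the basket and the holder. Origin: centre of its underside.
Things that resemble listed ones, but are neither listed nor needed, are in the scene too. What is shaped like the part that bears caddy_center but blue or red is not meant.

How it is judged:
On the way, in this order (a step that is already met when the one before it is completed fails the run):
1. the caddy lies flat on the basket floor, lid up, under the line of the eyelets (angle between caddy_center's own x axis and vertical above 3.04 rad and z of caddy_center in the frame of basket below 0.032 m and x of caddy_center in the frame of basket between -0.045 and 0.05 m and y of caddy_center in the frame of basket between -0.03 and 0.03 m), for 0.2 s.
2. with the caddy still so, the rod lies through both eyelets with its head home against one of them (all of step 1 and angle between the x axis of rod_mid and the y axis of basket, either way round below 0.07 rad and (distance between rod_neck and eye_left below 0.012 m or distance between rod_neck and eye_right below 0.012 m) and horizontal distance between rod_mid and basket below 0.045 m), for 0.2 s.
At the end, for the whole second after the job is handed in: The caddy lies flat (within 6 degrees) on the basket floor, lid up, its centre within about 45 mm of the rod line; the hold-down rod lies through both eyelets, its neck within 12 mm of the centre of the eyelet at its head (3 mm is fully home) (all of step 2); the robot touches nothing.
It fails at once if another rod in the holder (short rod or depth gauge) is moved more than 30 mm (distance of any of short_rod, depth_gauge from where it was at the start of the episode above 0.03 m).
It fails at once if the screwdriver, mallet, a bowl or the flask is moved more than 30 mm (distance of any of driver, mallet, gallipot, dish, flask from where it was at the start of the episode above 0.03 m).
It also fails if it takes over 67 s, if anything falls off the work surface, if the arm or the gripper's body presses on something with over 40 N, if the wrist force passes 120 N, or if a joint passes its speed limit or range.

## Working session

There is one attempt and no reset: what is moved stays moved. The work goes in short steps, Python scripts to look and compute and a shell command to move; the robot and the scene stay as the last step left them, time stands still between calls to the robot, and variables do not carry over. Pictures are saved under pics/ and viewed, at most 10 in all, crops included, and the job is handed in when it is done.

```bash
mkdir -p pics
python3 - <<'E'
from station import r
import cv2
for n in ["scene","side"]:
    i=r.camera_info(n); print(n,i)
    cv2.imwrite(f"pics/{n}0.png",r.grab_frame(n)[:,:,::-1])
print(r.sense(), r.grasp_offset)
E
```

```text
scene {'K': array([[517.39384679,   0.        , 326.84278201],
       [  0.        , 517.39384679, 201.87322205],
       [  0.        ,   0.        ,   1.        ]]), 'xyz': array([ 1.38404627, -1.00269969,  0.97232981]), 'orientation': array([-0.43108238,  0.83468502,  0.30497981, -0.15638485])}
side {'K': array([[463.74995157,   0.        , 319.46331777],
       [  0.        , 463.74995157, 199.81744526],
       [  0.        ,   0.        ,   1.        ]]), 'xyz': array([-0.14821407, -0.77105073,  0.8583036 ]), 'orientation': array([-0.41343842,  0.83654252, -0.31682878,  0.16995532])}
{'time': 0.1, 'joints': array([-8.47443313e-07,  2.41367386e-01,  3.84592524e-03,  1.33519583e+00,
       -1.14409678e-05,  1.57077470e+00]), 'dq': array([-0.00142498, -0.00370421,  0.00189681, -0.00049831, -0.00108548,
       -0.00024795]), 'joint_torque': array([-3.57412864e-04, -3.73140085e+01,  2.53010201e+01,  1.07858295e-02,
        2.43542411e-05, -2.54672034e-05]), 'tcp_pos': array([ 4.99366068e-01, -4.27192601e-06,  1.97582211e-01]), 'tcp_rot': array([-6.75127348e-04,  7.07099104e-01,  7.07113806e-01, -6.83202066e-04]), 'ft_force': array([-0.15641175, -0.29234804,  0.10843727]), 'wrist_torque': array([-0.01253685, -0.01489948, -0.01567915]), 'grasp_force': 0.0, 'width': 0.08567413493148986} -0.0187
```

View pics/scene0.png

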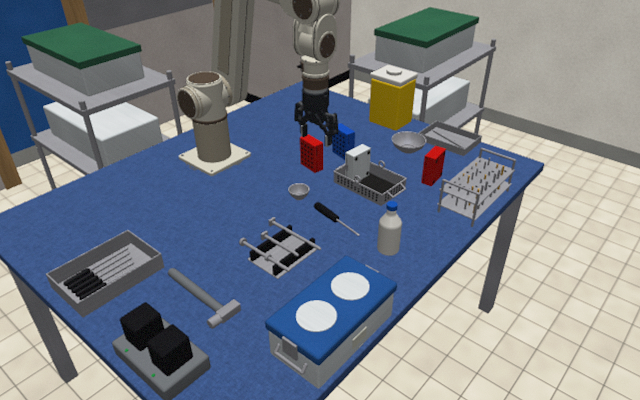

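View pics/side0.png

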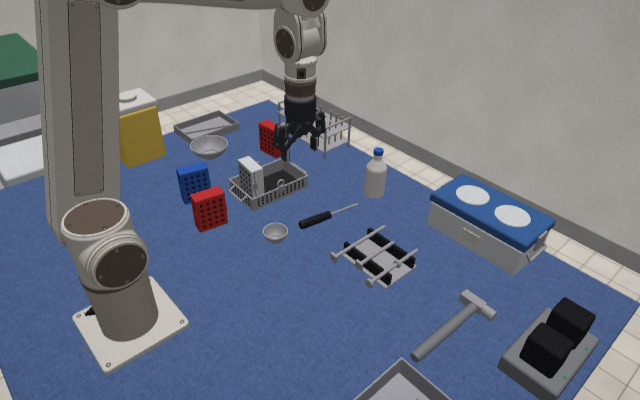

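The basket is on the left (scene ~(370,180), side ~(270,183)) with the grey caddy at its robot-side end. The holder is on the right (scene ~(280,245), side ~(375,255)). I'll zoom in on both.

Run:
```python
import cv2,numpy as np
a=cv2.imread("pics/scene0.png");b=cv2.imread("pics/side0.png")
f=lambda i,u,v,w,h:cv2.resize(i[v:v+h,u:u+w],(400,300),interpolation=cv2.INTER_CUBIC)
m=np.vstack([np.hstack([f(a,320,130,100,75),f(b,220,135,100,75)]),np.hstack([f(a,230,210,100,75),f(b,323,218,100,75)])])
cv2.imwrite("pics/z.png",m)
```

```text
(no output)
```

View pics/z.png

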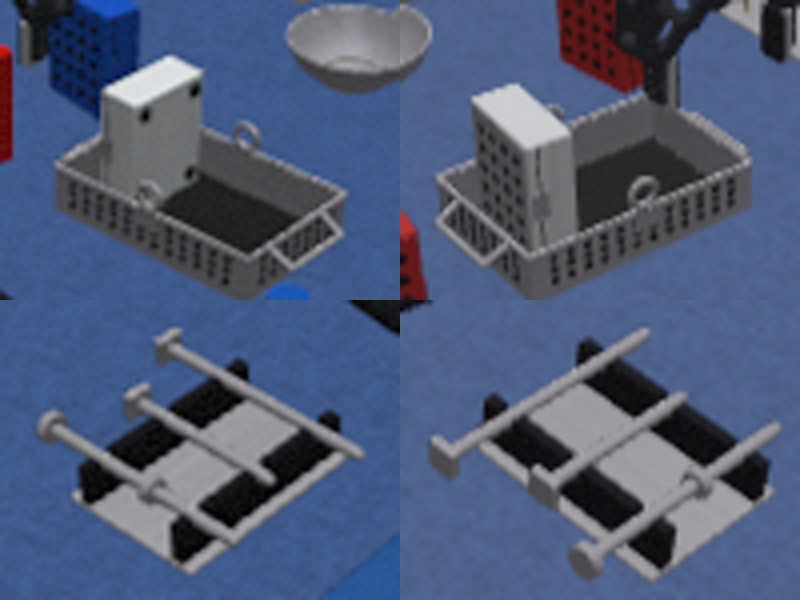

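Long square-headed rod is the leftmost (+y) one in the holder. The short rod is in the middle and the collared gauge is at -y. Next I fit the poses from both views.

```bash
cat > h.py <<'E'
import numpy as np
from scipy.spatial.transform import Rotation as R
from scipy.optimize import least_squares
rot=lambda q:R.from_quat(np.r_[q[1:],q[0]])
def proj(info,P):
    K=info["K"];p=rot(info["orientation"]).inv().apply(np.atleast_2d(P)-info["xyz"])
    return np.c_[K[0,0]*p[:,0]/p[:,2]+K[0,2],K[1,1]*p[:,1]/p[:,2]+K[1,2]]
def projf(info,P):
    K=info["K"];p=rot(info["orientation"]).inv().apply(np.atleast_2d(P)-info["xyz"])
    rr=np.hypot(p[:,0],p[:,1]);t=np.arctan2(rr,p[:,2])
    return np.c_[K[0,0]*t*p[:,0]/rr+K[0,2],K[1,1]*t*p[:,1]/rr+K[1,2]]
def fit(obs,x0,pf=proj):
    # obs: list (info, local pts(m), pix)
    def w(s,L): 
        L=np.array(L);c,d=np.cos(s[2]),np.sin(s[2])
        return np.c_[s[0]+c*L[:,0]-d*L[:,1],s[1]+d*L[:,0]+c*L[:,1],L[:,2]]
    f=lambda s:np.concatenate([(pf(i,w(s,L))-np.array(p)).ravel() for i,L,p in obs])
    s=least_squares(f,x0,loss="soft_l1");return s.x,f(s.x).round(1)
E
python3 - <<'E'
from h import *
from station import r
A=r.camera_info("scene");B=r.camera_info("side")
def P(u,v,l):return [(u+a/4,v+b/4) for a,b in l]
e=[(0,-.064,.057),(0,.064,.057)]
mm=[(-.103,-.0655,.044),(.103,-.0655,.044),(.103,.0655,.044),(-.103,.0655,.044)]
print("basket",*fit([(A,e+mm[:3],P(320,130,[(150,195),(246,137),(58,165),(247,262),(343,193)])),
 (B,e+mm,P(220,135,[(245,190),(155,115),(130,260),(350,158),(255,95),(38,178)]))],[.5,.2,0]))
c=[(-.02,-.0425,.115),(.02,-.0425,.115),(.02,.0425,.115),(-.02,.0425,.115)]
print("caddy",*fit([(A,[c[0],c[2],c[3]],P(320,130,[(103,95),(204,70),(165,57)])),(B,c,P(220,135,[(108,147),(175,125),(120,83),(75,97)]))],[.4,.2,0]))
t=[(.095,.06,.03),(.065,0,.03),(.09,-.06,.03),(-.095,.06,.03)]
print("holder",*fit([(A,t,P(230,210,[(360,155),(270,180),(235,243),(175,45)])),(B,t,P(323,218,[(245,33),(283,98),(375,128),(55,152)]))],[.5,-.2,0]))
for n in ["gallipot","flask"]:
  pass
print(r.camera_info("wrist"))
E
```

```text
basket [ 0.55265798  0.20978498 -0.04910071] [-0.1  0.3  0.2 -0.1 -0.9 -0.1  0.1 -0.7  0.6  0.1 -0.1  0.5 -1.   1.
  0.2 -0.8  0.8  0.7  0.1 -1.   0.1 -0.4]
caddy [ 0.49445067  0.21764647 -0.10885018] [-1.1 -1.9 -0.  -0.   1.  -1.   5.1  0.2  0.3  1.5 -0.1 -0.7 -0.6 -0.3]
holder [ 0.56709811 -0.2305243  -0.02379938] [ 0.2  0.2 -0.1 -0.1 -0.3 -0.4 -0.9  0.1  0.7 -0.4  0.1 -0.9  0.6 -0.5
 -2.4  0.1]
{'K': array([[309.70691629,   0.        , 318.42305279],
       [  0.        , 309.70691629, 198.22022997],
       [  0.        ,   0.        ,   1.        ]]), 'xyz': array([0.4994775 , 0.07587409, 0.37282898]), 'orientation': array([ 1.53427049e-01,  9.88159508e-01,  4.13644796e-04, -8.69302013e-04])}
```

```bash
python3 -m pendant '[[0,6,-1.5,0,0,0,0],[0,12,-4,0,0,0,0.03],[0,18,-6,0,0,0,0.05],[0,21.5,-7,0,0,0,0.05],[0,21.5,-7,0,0,0,0.05],[0,21.5,-7,0,0,0,0.05],[0,21.5,-7,0,0,0,0.05]]'
python3 - <<'E'
from h import *
from station import r
import cv2
print(r.camera_info("wrist"))
cv2.imwrite("pics/w1.png",r.grab_frame("wrist")[:,:,::-1])
B=r.camera_info("side")
for u,v in [(213,229),(197,229),(226,222),(195,201),(210,193),(302,226),(357,205),(275,240),(328,220)]:
    d=rot(B["orientation"]).apply(np.linalg.inv(B["K"])@[u,v,1]); z=.015 if u>290 else 0
    print(u,v,(B["xyz"]+d*(z-B["xyz"][2])/d[2]).round(3))
E
```

```text
time: 0.98
tcp_pos: [0.4303, 0.2139, 0.1982]
tcp_rot: [0.0, 0.725, 0.689, -0.0]
ft_force: [0.3, -0.2, -1.0]
width: -0.0003
grasp_force: 0.0
{'K': array([[309.70691629,   0.        , 318.42305279],
       [  0.        , 309.70691629, 198.22022997],
       [  0.        ,   0.        ,   1.        ]]), 'xyz': array([0.43412671, 0.28970841, 0.37343135]), 'orientation': array([ 0.15360779,  0.98779848, -0.02534534, -0.00405151])}
213 229 [0.312 0.157 0.   ]
197 229 [0.278 0.186 0.   ]
226 222 [0.357 0.16  0.   ]
195 201 [0.34  0.305 0.   ]
210 193 [ 0.397  0.311 -0.   ]
302 226 [ 0.499 -0.01   0.015]
357 205 [ 0.687 -0.043  0.015]
275 240 [0.416 0.007 0.   ]
328 220 [ 0.573 -0.038  0.015]
```

View pics/w1.png

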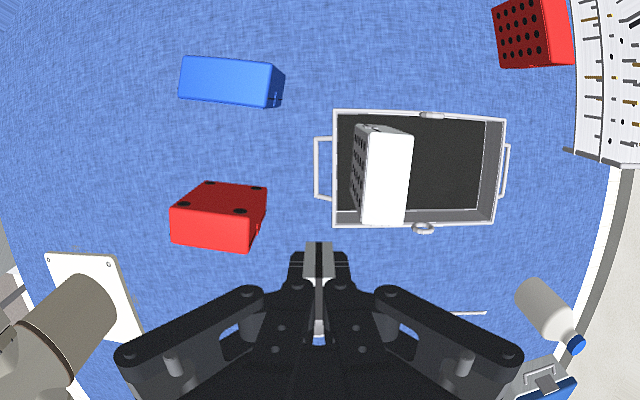

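The wrist view shows the caddy's top face with corners at ~(362,222), (405,222), (413,135) and (372,127), and the eyelets at (424,228) and (432,114). The path behind the caddy is clear.

```bash
python3 - <<'E'
from h import *
W={'K': np.array([[309.70691629,0,318.42305279],[0,309.70691629,198.22022997],[0,0,1]]), 'xyz':np.array([0.43412671, 0.28970841, 0.37343135]), 'orientation':np.array([ 0.15360779,  0.98779848, -0.02534534, -0.00405151])}
c=[(-.02,-.0425,.115),(.02,-.0425,.115),(.02,.0425,.115),(-.02,.0425,.115)]
print("caddy",*fit([(W,c,[(362,222),(405,222),(413,135),(372,127)])],[.48,.2,0],projf))
b=[(0,-.064,.057),(0,.064,.057),(-.103,-.0655,.044),(.103,-.0655,.044),(.103,.0655,.044),(-.103,.0655,.044)]
print("basket",*fit([(W,b,[(424,228),(432,114),(332,228),(495,226),(507,121),(333,110)])],[.55,.2,0],projf))
E
python3 -m pendant '[[0,0,0,5,0,0,0],[0,0,0,9.5,0,0,0],[0,0,0,9.5,0,0,0],[0,0,1,9.5,0,0,0],[0,0,1,9.5,0,0,0]]'
```

```text
caddy [ 0.49259915  0.22313188 -0.10229353] [ 0.3 -0.1 -0.5  1.5  3.2 -3.7 -1.   0.3]
basket [ 0.55052802  0.21026045 -0.04791263] [-1.2  0.3  0.2  1.7  1.7 -1.5 -3.2 -3.  -1.9 -0.5  1.8  0.5]
time: 1.65
tcp_pos: [0.443, 0.2152, 0.1058]
tcp_rot: [0.001, 0.725, 0.689, 0.003]
ft_force: [-0.7, -0.4, 0.2]
width: -0.0003
grasp_force: 0.0
```

```bash
python3 -m pendant '[[0,0.5,1.5,0,0,0,0],[0,0.5,2.3,0,0,0,0],[0,0.5,3.0,0,0,0,0],[0,0.5,3.6,0,0,0,0],[0,0.5,4.2,0,0,0,0],[0,0.5,4.8,0,0,0,0],[0,0.5,5.2,0,0,0,0]]'; python3 -m pendant '[[0,0,0.4,0,0,0,0],[0,0,0.8,0,0,0,0],[0,0,1.2,0,0,0,0],[0,0,1.6,0,0,0,0],[0,0,2,0,0,0,0],[0,0,2.4,0,0,0,0],[0,0,2.8,0,0,0,0],[0,0,2.8,0,0,0,0]]';  python3 - <<'E'
from station import r
import cv2
print(r.camera_info("wrist"))
cv2.imwrite("pics/w2.png",r.grab_frame("wrist")[:,:,::-1])
E
```

```text
time: 2.52
tcp_pos: [0.4925, 0.2168, 0.1033]
tcp_rot: [-0.0, 0.725, 0.689, -0.0]
ft_force: [-0.2, 0.7, 0.1]
width: 0.0
grasp_force: 0.0
time: 3.52
tcp_pos: [0.5205, 0.2155, 0.1034]
tcp_rot: [0.0, 0.725, 0.689, 0.0]
ft_force: [-0.3, 0.1, -0.1]
width: -0.0003
grasp_force: 0.0
{'K': array([[309.70691629,   0.        , 318.42305279],
       [  0.        , 309.70691629, 198.22022997],
       [  0.        ,   0.        ,   1.        ]]), 'xyz': array([0.52408763, 0.29124348, 0.27859016]), 'orientation': array([ 0.15335784,  0.98785877, -0.02454749, -0.00372159])}
```

View pics/w2.png

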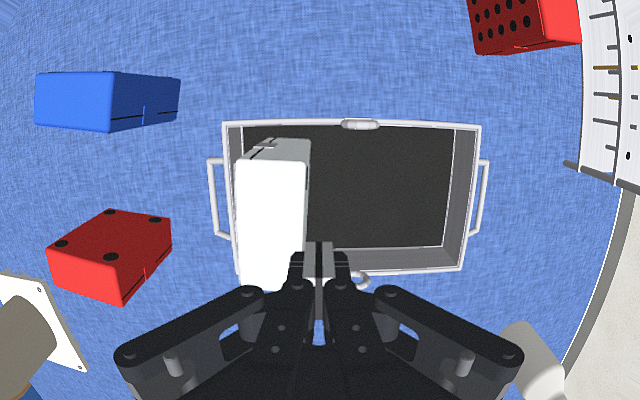

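The caddy is still upright and the fingertip, at (318,250), is now on its +x side. I'll fit the caddy's pose: top corners ~(236,163), (308,163), (302,288), (238,288).

Run:
```python
from h import *
from station import r
import cv2
W=r.camera_info("wrist")
c=[(-.02,-.0425,.115),(.02,-.0425,.115),(.02,.0425,.115),(-.02,.0425,.115)]
print("caddy",*fit([(W,c[2:],[(308,163),(236,163)])],[.48,.2,0],projf))
print(projf(W,[[0.5205,.2155,.1034],[.5205,.2155,.15]]))
s=r.grab_frame("side")[:,:,::-1];a=r.grab_frame("scene")[:,:,::-1]
f=lambda i,u,v,w,h:cv2.resize(i[v:v+h,u:u+w],(400,500),interpolation=cv2.INTER_CUBIC)
cv2.imwrite("pics/z2.png",np.hstack([f(a,310,90,100,125),f(s,220,85,100,125)]))
```

```text
caddy [ 0.49425419  0.21815558 -0.06099343] [ 0.2  0.  -0.3  0. ]
[[319.06274411 229.30810952]
 [319.24016179 267.81729339]]
```

View pics/z2.png

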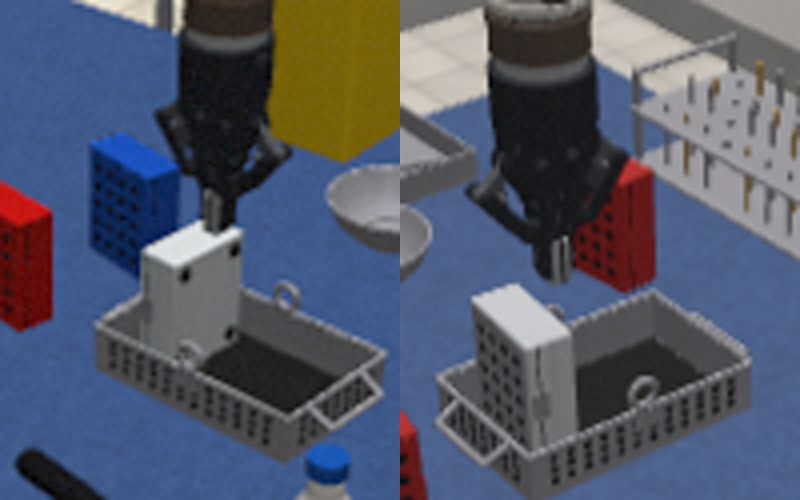

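Run:
```python
from h import *
from station import r
s=r.sense(); print(s["tcp_pos"],s["ft_force"])
for n in ["scene","side"]:
  for dz in (0,.01,.02,.03):
    print(n,dz,proj(r.camera_info(n),s["tcp_pos"]+[0,0,dz]))
  print("caddy top +x +y corner", proj(r.camera_info(n),[[.5142-.0,.2585,.115],[.5142,.2585,.105]]))
```

```text
[0.51998853 0.21546219 0.10333461] [-0.01435733 -0.47928218 -0.17201698]
scene 0 [[363.5361533 155.4703213]]
scene 0.01 [[363.66610032 152.84849663]]
scene 0.02 [[363.79693049 150.20885347]]
scene 0.03 [[363.92865285 147.55120954]]
caddy top +x +y corner [[369.97927864 146.95498038]
 [369.83053063 149.55290987]]
side 0 [[258.60164994 163.90873065]]
side 0.01 [[258.41320613 161.08340521]]
side 0.02 [[258.22312559 158.23354036]]
side 0.03 [[258.0313869  155.35881499]]
caddy top +x +y corner [[248.4252336  155.4868301 ]
 [248.6532499  158.29403035]]
```

Fingertips really end 15–28 mm above the reported TCP, since they passed over the caddy with no contact. I'll go back and push lower, watching the force.

```bash
python3 -m pendant '[[0,0,-4,-0.5,0,0,0],[0,0,-8.5,-0.5,0,0,0],[0,0,-8.5,0,0,0,0],[0,0,-8.5,3.7,0,0,0],[0,0,-8.5,3.7,0,0,0],[0,0,-6.5,3.7,0,0,0],[0,0,-5.5,3.7,0,0,0],[0,0,-4.8,3.7,0,0,0],[0,0,-4.2,3.7,0,0,0]]'; python3 -m pendant '[[0,0,0.5,0,0,0,0],[0,0,1,0,0,0,0],[0,0,1.5,0,0,0,0]]'; python3 -m pendant '[[0,0,0.5,0,0,0,0],[0,0,1,0,0,0,0],[0,0,1.5,0,0,0,0]]'
```

```text
time: 4.8
tcp_pos: [0.4786, 0.2176, 0.0667]
tcp_rot: [0.0, 0.725, 0.689, 0.0]
ft_force: [-1.2, 0.1, 0.1]
width: 0.0002
grasp_force: 0.2
time: 5.18
tcp_pos: [0.4934, 0.2168, 0.0664]
tcp_rot: [0.0, 0.725, 0.689, -0.0]
ft_force: [0.7, 0.3, -0.1]
width: -0.0001
grasp_force: 0.0
time: 5.55
tcp_pos: [0.5085, 0.2161, 0.0664]
tcp_rot: [0.0, 0.725, 0.689, 0.0]
ft_force: [-0.1, -0.4, 0.1]
width: 0.0002
grasp_force: 0.0
```

Run:
```python
from h import *
from station import r
import cv2
w=r.grab_frame("wrist")[:,:,::-1]
s=r.grab_frame("side")[:,:,::-1];a=r.grab_frame("scene")[:,:,::-1]
f=lambda i,u,v,w,h:cv2.resize(i[v:v+h,u:u+w],(400,300),interpolation=cv2.INTER_CUBIC)
cv2.imwrite("pics/z3.png",np.vstack([np.hstack([f(a,310,120,100,75),f(s,220,115,100,75)]),cv2.resize(w[60:360,100:580],(800,300))]))
```

```text
(no output)
```

View pics/z3.png

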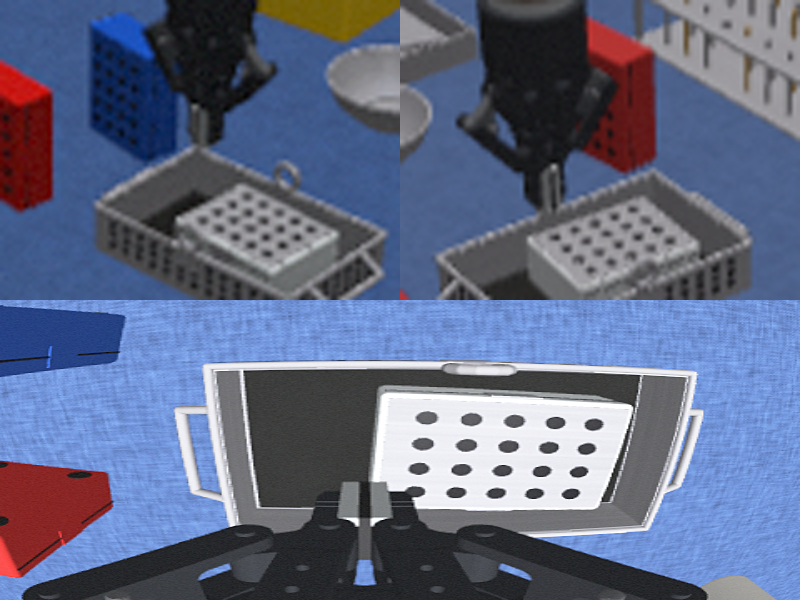

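The caddy lies lid up. The lid corners in the wrist view are ~(327,153), (479,165), (460,268). I'll measure its position and the fingertip offset.

Run:
```python
from h import *
from station import r
W=r.camera_info("wrist");s=r.sense()
c=[(-.055,.0425,.05),(.055,.0425,.05),(.055,-.0425,.05)]
x,e=fit([(W,c,[(327,153),(479,165),(460,268)])],[.55,.2,0],projf);print(x,e)
d=R.from_euler('z',.0485).apply([x[0]-.5516,x[1]-.21,0]);print("local",d)
f=lambda p:np.concatenate([(proj(r.camera_info("scene"),p)-[360,155]).ravel(),(proj(r.camera_info("side"),p)-[257,167]).ravel()])
q=least_squares(f,s["tcp_pos"]);print("tip",q.x,q.fun,s["tcp_pos"])
```

```text
[ 0.56566213  0.21282952 -0.09653365] [-1.4 -0.1  4.1 -0.5  0.2  4. ]
local [0.01390842 0.00350794 0.        ]
tip [0.50891294 0.20947516 0.10159515] [-0.23951475  0.52928983 -0.18918457 -0.48638234] [0.50839491 0.21606722 0.06635919]
```

```bash
python3 -m pendant '[[0,0,0,-6,0,0,0],[0,0,0,-12,0,0,0],[4,0,0,-12,0,0,0]]'; python3 -c "
from station import r
s=r.sense();print(s['joints'],s['tcp_pos'])"
```

```text
time: 6.08
tcp_pos: [0.5115, 0.2176, 0.1924]
tcp_rot: [0.002, 0.725, 0.689, 0.006]
ft_force: [0.2, 0.8, -0.0]
width: 0.0171
grasp_force: 0.0
[4.02209047e-01 3.44224315e-01 1.31325060e-01 1.34614788e+00
 2.44096324e-05 2.02288837e+00] [0.5115081  0.21760425 0.1924107 ]
```

```bash
python3 -m pendant '[[4,-4.5,0,0,0,0,0.18],[4,-9,0,0,0,0,0.36],[4,-13.5,-0.1,0,0,0,0.54],[4,-18,-0.2,0,0,0,0.72],[4,-22.5,-0.3,0,0,0,0.9],[4,-27,-0.4,0,0,0,1.08],[4,-31.5,-0.5,0,0,0,1.26],[4,-36,-0.6,0,0,0,1.44],[4,-38.7,-0.6,0,0,0,1.5456],[4,-38.7,-0.6,0,0,0,1.5456],[4,-38.7,-0.6,0,0,0,1.5456]]';python3 - <<'E'
from h import *
from station import r
import cv2
s=r.sense();W=r.camera_info("wrist");print(s['joints'],s['tcp_pos'],s['width'],W)
cv2.imwrite("pics/w4.png",r.grab_frame("wrist")[:,:,::-1])
H=[.5671,-.2305];c,d=np.cos(-.0238),np.sin(-.0238)
for n,p in [("neck",(-.095,.06)),("tip",(.095,.06))]:
  print(n,projf(W,[[H[0]+c*p[0]-d*p[1],H[1]+d*p[0]+c*p[1],.03]]))
E
```

```text
time: 7.45
tcp_pos: [0.4823, -0.1694, 0.1857]
tcp_rot: [-0.0, 1.0, -0.012, -0.001]
ft_force: [-0.2, 0.6, 0.4]
width: 0.0404
grasp_force: 0.0
[-3.38129031e-01  2.69855933e-01  1.04995903e-02  1.31299130e+00
  4.68311211e-04  2.82713779e+00] [ 0.4822992  -0.16942541  0.18570229] 0.04035837126160512 {'K': array([[309.70691629,   0.        , 318.42305279],
       [  0.        , 309.70691629, 198.22022997],
       [  0.        ,   0.        ,   1.        ]]), 'xyz': array([ 0.55960437, -0.17288064,  0.36082591]), 'orientation': array([-0.10734315, -0.69059235,  0.70675959,  0.10977494])}
neck [[316.00222353 181.62477988]]
tip [[316.00425758   8.52658256]]
```

View pics/w4.png

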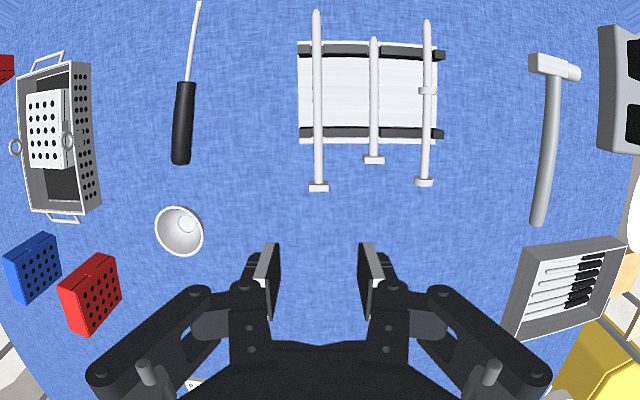

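Rod neck at (318,185), tip at (316,10), centred between the open fingers. I descend around the shaft just ahead of the head and feel for the table.

```bash
python3 -m pendant '[[4,0.2,0,5,0,0,0],[4,0.2,0,10,0,0,0],[4,0.2,0,14,0,0,0],[4,0.2,0,16.5,0,0,0],[4,0.2,0,17,0,0,0],[4,0.2,0,17,0,0,0]]'; for i in 1 2 ; do python3 -m pendant '[[4,0,0,0.3,0,0,0],[4,0,0,0.3,0,0,0]]' | sed -n '2p;4p'; done
```

```text
time: 8.25
tcp_pos: [0.4853, -0.1696, 0.0169]
tcp_rot: [0.0, 1.0, -0.012, 0.0]
ft_force: [0.4, 0.5, -0.3]
width: 0.0402
grasp_force: 0.0
tcp_pos: [0.4855, -0.1703, 0.0143]
ft_force: [-0.2, -0.5, -1.4]
tcp_pos: [0.4847, -0.1702, 0.0104]
ft_force: [0.2, 0.7, -0.2]
```

```bash
python3 -m pendant '[[4,0,0,0.3,0,0,0],[4,0,0,0.3,0,0,0]]' | sed -n '2p;4p';python3 -m pendant '[[4,0,0,0.3,0,0,0],[4,0,0,0.3,0,0,0]]' | sed -n '2p;4p';python3 -m pendant '[[4,0,0,0.2,0,0,0],[4,0,0,0.2,0,0,0]]' | sed -n '2p;4p'
python3 - <<'E'
from h import *
from station import r
import cv2
s=r.sense();a=r.grab_frame("side")[:,:,::-1]
p=[proj(r.camera_info("side"),s["tcp_pos"]+[0,y,z])[0] for y in(.02,-.02) for z in (0,.02)];print(np.round(p,1))
b=r.grab_frame("wrist")[:,:,::-1]
f=lambda i,u,v,w,h:cv2.resize(i[v:v+h,u:u+w],(400,300),interpolation=cv2.INTER_CUBIC)
cv2.imwrite("pics/z5.png",np.hstack([f(a,300,200,80,60),f(b,240,150,160,120)]))
E
```

```text
tcp_pos: [0.4845, -0.1701, 0.0071]
ft_force: [0.3, -0.4, 0.6]
tcp_pos: [0.4845, -0.1701, 0.0041]
ft_force: [0.4, -0.2, 0.1]
tcp_pos: [0.4847, -0.1701, 0.0022]
ft_force: [-0.2, 0.0, -0.8]
[[332.3 258.2]
 [332.6 252.6]
 [342.9 266.4]
 [343.3 260.8]]
```

View pics/z5.png

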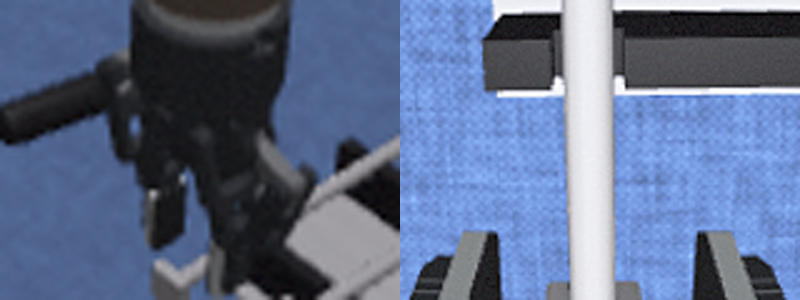

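Side view still shows the tips ~25–30 mm above where the TCP is reported, so I keep feeling downward.

```bash
for i in 1; do python3 -m pendant '[[4,0,0,0.4,0,0,0],[4,0,0,0.4,0,0,0]]' | sed -n '2p;4p';python3 -m pendant '[[4,0,0,0.3,0,0,0],[4,0,0,0.3,0,0,0]]' | sed -n '2p;4p';python3 -m pendant '[[4,0,0,0.3,0,0,0],[4,0,0,0.3,0,0,0]]' | sed -n '2p;4p'; done
```

```text
tcp_pos: [0.4845, -0.17, -0.002]
ft_force: [-0.0, -0.5, -0.4]
tcp_pos: [0.4846, -0.1701, -0.0049]
ft_force: [0.4, -0.6, -0.7]
tcp_pos: [0.4846, -0.1701, -0.0079]
ft_force: [-0.3, -0.3, -0.8]
```

```bash
python3 -m pendant '[[4,0,0,0.3,0,0,0],[4,0,0,0.3,0,0,0]]' | sed -n '2p;4p';python3 -m pendant '[[4,0,0,0.2,0,0,0],[4,0,0,0.2,0,0,0]]' | sed -n '2p;4p';python3 -m pendant '[[4,0,0,0.2,0,0,0],[4,0,0,0.2,0,0,0]]' | sed -n '2p;4p'
```

```text
tcp_pos: [0.4846, -0.1701, -0.0109]
ft_force: [-0.2, -0.1, -0.7]
tcp_pos: [0.4847, -0.1701, -0.0128]
ft_force: [-0.0, -0.0, -0.8]
tcp_pos: [0.4847, -0.1701, -0.0147]
ft_force: [-0.9, -0.2, -0.3]
```

```bash
python3 -m pendant '[[4,0,0,0.2,0,0,0],[4,0,0,0.2,0,0,0]]' | sed -n '2p;4p';python3 -m pendant '[[4,0,0,0.2,0,0,0],[4,0,0,0.2,0,0,0]]' | sed -n '2p;4p';python3 -m pendant '[[4,0,0,0.2,0,0,0],[4,0,0,0.2,0,0,0]]' | sed -n '2p;4p'
```

```text
tcp_pos: [0.4846, -0.1701, -0.0168]
ft_force: [0.7, -0.0, 0.2]
tcp_pos: [0.4846, -0.1701, -0.0188]
ft_force: [0.9, 0.0, -0.4]
tcp_pos: [0.4847, -0.1701, -0.0208]
ft_force: [-0.8, 0.4, -0.4]
```

```bash
python3 -m pendant '[[4,0,0,0.2,0,0,0],[4,0,0,0.2,0,0,0]]' | sed -n '2p;4p';python3 -m pendant '[[4,0,0,0.2,0,0,0],[4,0,0,0.2,0,0,0]]' | sed -n '2p;4p';python3 -m pendant '[[4,0,0,0.2,0,0,0],[4,0,0,0.2,0,0,0]]' | sed -n '2p;4p'
```

```text
tcp_pos: [0.4846, -0.1701, -0.0228]
ft_force: [0.7, 0.1, 0.3]
tcp_pos: [0.4846, -0.1701, -0.0248]
ft_force: [-0.2, -0.2, 0.4]
tcp_pos: [0.4846, -0.1701, -0.0268]
ft_force: [0.8, 0.1, -0.0]
```

```bash
python3 -m pendant '[[4,0,0,-1.5,0,0,0],[4,0,0,-1.5,0,0,0],[1,0,0,-1.5,0,0,0],[0,0,0,-1.5,0,0,0],[0,0,0,-1.5,0,0,0],[0,0,0,-1.5,0,0,0],[0,0,0,-1.5,0,0,0],[0,0,0,-1.5,0,0,0]]' 90
```

```text
time: 13.6
tcp_pos: [0.4847, -0.1701, -0.0116]
tcp_rot: [-0.0, 1.0, -0.012, -0.0]
ft_force: [-1.2, 0.7, 2.3]
width: 0.0064
grasp_force: 88.2
```

Width 6.4 mm rather than 10 suggests the tips pinch above the rod axis. I'll regrip lower, in the space already felt to be free.

```bash
python3 -m pendant '[[4,0,0,0,0,0,0],[4,0,0,0,0,0,0],[4,0,0,0.6,0,0,0],[4,0,0,1.2,0,0,0],[4,0,0,1.2,0,0,0],[1,0,0,1.2,0,0,0],[0,0,0,1.2,0,0,0],[0,0,0,1.2,0,0,0],[0,0,0,1.2,0,0,0],[0,0,0,1.2,0,0,0]]' 90
```

```text
time: 14.85
tcp_pos: [0.485, -0.1702, -0.0234]
tcp_rot: [0.0, 1.0, -0.012, 0.0]
ft_force: [0.2, 0.6, 0.5]
width: 0.0069
grasp_force: 87.8
```

```bash
python3 -m pendant '[[4,0,0,0,0,0,0],[4,0,0,0,0,0,0],[4,0,0,-0.6,0,0,0],[4,0,0,-1.0,0,0,0],[4,0,0,-1.0,0,0,0],[1,0,0,-1.0,0,0,0],[0,0,0,-1.0,0,0,0],[0,0,0,-1.0,0,0,0],[0,0,0,-1.0,0,0,0],[0,0,0,-1.0,0,0,0]]' 90; python3 -m pendant '[[0,0,0,-2,0,0,0],[0,0,0,-4,0,0,0],[0,0,0,-6,0,0,0],[0,0,0,-8,0,0,0],[0,0,0,-8,0,0,0],[0,0,0,-8,0,0,0]]'
python3 - <<'E'
from h import *
from station import r
import cv2
W=r.camera_info("wrist");s=r.sense();b=r.grab_frame("wrist")[:,:,::-1];a=r.grab_frame("side")[:,:,::-1]
S=r.camera_info("side")
t=s["tcp_pos"]
for dz in (.0416,.03):
  for dx in (-.0145,.1755): print(dz,dx,projf(W,[t+[dx,-dx*.0238,dz]]).round(1),proj(S,[t+[dx,-dx*.0238,dz]]).round(1))
f=lambda i,u,v,w,h:cv2.resize(i[v:v+h,u:u+w],(400,500),interpolation=cv2.INTER_CUBIC)
u=int(proj(S,[t+[.05,0,.04]])[0][0])
cv2.imwrite("pics/z6.png",np.hstack([f(a,300,140,100,125),f(b,240,0,240,300)]))
E
```

```text
time: 16.1
tcp_pos: [0.4847, -0.17, -0.0136]
tcp_rot: [-0.0, 1.0, -0.012, -0.0]
ft_force: [-1.0, 1.9, 2.2]
width: 0.0067
grasp_force: 88.1
time: 16.85
tcp_pos: [0.4841, -0.17, 0.0654]
tcp_rot: [-0.0, 1.0, -0.012, -0.001]
ft_force: [0.1, 0.1, -1.5]
width: 0.0064
grasp_force: 88.0
0.0416 -0.0145 [[315.2 289.4]] [[334.9 234.3]]
0.0416 0.1755 [[314.6 -93.6]] [[387.4 204.6]]
0.03 -0.0145 [[315.4 277.5]] [[334.7 237.9]]
0.03 0.1755 [[314.8 -81.5]] [[387.  208.1]]
```

View pics/z6.png

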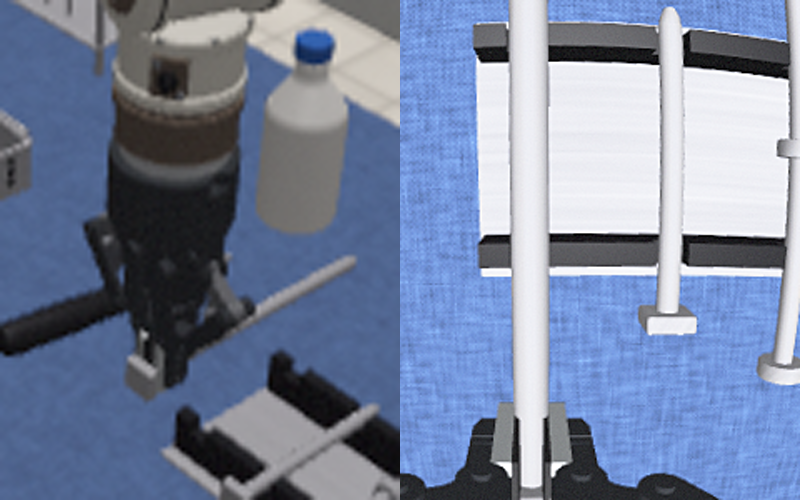

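Rod is held level: tip seen at side (388,206), head at (335.5,234.5), matching the prediction. I swing it to the insertion side, staying high.

```bash
python3 -m pendant '[[0,0,-1,-1.5,0,0,-0.17],[0,0,-2,-3,0,0,-0.34],[0,0.5,-3.5,-3,0,0,-0.51],[0,1,-5,-3,0,0,-0.68],[0,1.5,-6.5,-3,0,0,-0.85],[0,2.5,-8,-3,0,0,-1.02],[0,3.5,-9.5,-3,0,0,-1.19],[0,4.3,-11,-3,0,0,-1.36],[0,5.1,-12.1,-3,0,0,-1.53],[0,5.1,-12.1,-3,0,0,-1.546],[0,5.1,-12.1,-3,0,0,-1.546],[0,5.1,-12.1,-3,0,0,-1.546]]'
python3 - <<'E'
from h import *
from station import r
import cv2
s=r.sense();np.save("tcp.npy",s["tcp_pos"])
for n in ["wrist","scene","side"]:
    i=r.camera_info(n);np.savez(n+"7.npz",**i);im=r.grab_frame(n);cv2.imwrite(f"pics/{n}7.png",im[:,:,::-1])
    g=im.min(2).astype(int)
    pf=projf if n=="wrist" else proj
    t=s["tcp_pos"];y=np.array([.0485,.9988,0])
    print(n,"tip",pf(i,[t+.1755*y+[0,0,.0425]]).round(1),"eyes R,L",pf(i,[[.5485,.146,.057],[.5547,.274,.057]]).round(1))
print(s["tcp_pos"],s["tcp_rot"],s["joints"][5],s["ft_force"],s["width"])
# wrist: rod edges per row
W=cv2.imread("pics/wrist7.png").min(2)
for v in range(20,270,25):
    row=W[v,290:350]>130; k=np.where(row)[0]; print(v,k.min()+290 if len(k) else None,k.max()+290 if len(k) else None,len(k))
E
```

```text
time: 18.45
tcp_pos: [0.5383, -0.051, 0.0962]
tcp_rot: [-0.0, 0.725, 0.689, -0.0]
ft_force: [0.9, 0.2, -2.2]
width: 0.0064
grasp_force: 88.2
wrist tip [[317.6 -96.7]] eyes R,L [[ 318.8  -56.8]
 [ 318.3 -163.9]]
scene tip [[353.5 159.7]] eyes R,L [[357.2 178.9]
 [381.4 164. ]]
side tip [[284.3 163.3]] eyes R,L [[280.9 183.1]
 [257.4 164.9]]
[ 0.53829189 -0.05097269  0.09616007] [-1.93168158e-04  7.25116848e-01  6.88625758e-01 -2.91387251e-04] 1.5281118255614117 [ 0.88437136  0.24484781 -2.15945631] 0.006423417399867246
20 306 344 34
45 290 332 32
70 290 329 26
95 292 337 29
120 306 349 31
145 307 328 22
170 290 336 30
195 307 349 26
220 302 328 23
245 290 344 49
```

Run:
```python
from h import *
import cv2
t=np.load("tcp.npy");y=np.array([.0485,.9988,0])
I={n:dict(np.load(n+"7.npz")) for n in("scene","side")}
obs={"R":{"scene":(357.5,178.75),"side":(281.25,182.5)},"L":{"scene":(381.5,164.25),"side":(258.75,163.7)}}
def tri(o,x0):
    q=least_squares(lambda p:np.concatenate([(proj(I[n],[p])[0]-o[n]) for n in o]),x0);return q.x.round(4),q.fun.round(2)
print("R",tri(obs["R"],[.55,.146,.057]));print("L",tri(obs["L"],[.555,.274,.057]))
D={}
for n in I:
    g=cv2.cvtColor(cv2.imread(f"pics/{n}7.png"),cv2.COLOR_BGR2HSV)[:,:,1].astype(float)
    D[n]=[]
    for a in np.arange(.06,.17,.02):
        p0,p1=proj(I[n],[t+a*y+[0,0,.0425],t+(a+.005)*y+[0,0,.0425]])
        d=(p1-p0)/np.linalg.norm(p1-p0);nn=np.array([-d[1],d[0]])
        k=np.arange(-6,6.01,.25);q=(p0+k[:,None]*nn).astype(np.float32)
        v=cv2.remap(g.astype(np.float32),q[:,0].reshape(1,-1),q[:,1].reshape(1,-1),cv2.INTER_LINEAR)[0]
        w=np.clip(np.percentile(v,80)-v-25,0,None)
        c=(w*k).sum()/max(w.sum(),1e-9); D[n].append((a,p0+c*nn,c,nn)); print(n,round(a,2),"off",c.round(2),"width",((w>30).sum()*.25),v[::4].astype(int))
```

```text
R (array([0.55  , 0.1459, 0.0585]), array([ 0.03, -0.05,  0.02,  0.05]))
L (array([0.5581, 0.2702, 0.0605]), array([ 0.17, -0.38,  0.14,  0.36]))
scene 0.06 off -1.71 width 7.25 [ 68  45  45  68  79  24   6   6 102 136 138 137 142]
scene 0.08 off 1.33 width 7.25 [ 16  21  88 143 113  35   5  13  26  21  10  10   9]
scene 0.1 off 2.27 width 8.0 [137 137 138 138  98  16   6   7   8   3   7   9   7]
scene 0.12 off 2.18 width 8.25 [139 138 139 144  81  19   6   9   9  10   9   8  10]
scene 0.14 off 2.19 width 8.25 [159 150 141 137  85  15   5   8  10   8   8   9   8]
scene 0.16 off 2.23 width 8.5 [221 209 217 171 136  45   8   5   9  10   9  12  10]
side 0.06 off -1.01 width 0.0 [ 27  21  43  77 105  35   9  16  26  45  34  29  40]
side 0.08 off 0.0 width 0.0 [12 14 11 13  9  7  7  8 15 25 33 26 26]
side 0.1 off 0.0 width 0.0 [ 7  7  9  9 13  8  7  7  8  9 18 21 69]
side 0.12 off 0.0 width 0.0 [ 6  5  6  9  9  9  8  7  8 10  9 11 45]
side 0.14 off 0.0 width 0.0 [ 7  7  6  7 10  9  8  7  5  8  8 10 42]
side 0.16 off 0.0 width 0.0 [  7   6   7   9   9  10   7   7   6  10  29  83 114]
```

```bash
python3 -m pendant '[[0,0,0.15,4,0,0,0],[0,0,0.15,7,0,0,0],[0,0,0.15,8.1,0,0,0],[0,0,0.15,8.1,0,0,0],[0,0,0.15,8.1,0,0,0]]'; python3 -m pendant '[[0,0.8,0,0,0,0,0],[0,1.5,0,0,0,0,0],[0,1.5,0,0,0,0,0]]'; python3 -m pendant '[[0,0.5,0,0,0,0,0],[0,1,0,0,0,0,0]]';python3 -m pendant '[[0,0.4,0,0,0,0,0],[0,0.8,0,0,0,0,0]]'
```

```text
time: 19.23
tcp_pos: [0.5416, -0.0507, 0.0168]
tcp_rot: [0.001, 0.724, 0.689, 0.001]
ft_force: [0.7, -0.7, -0.6]
width: 0.0067
grasp_force: 88.2
time: 19.6
tcp_pos: [0.5413, -0.0348, 0.0158]
tcp_rot: [0.0, 0.724, 0.69, 0.0]
ft_force: [-0.4, -0.4, -1.0]
width: 0.0062
grasp_force: 88.2
time: 19.85
tcp_pos: [0.5415, -0.0253, 0.0154]
tcp_rot: [-0.0, 0.724, 0.689, -0.0]
ft_force: [0.2, -0.1, -1.3]
width: 0.0064
grasp_force: 88.2
time: 20.1
tcp_pos: [0.5419, -0.0173, 0.0154]
tcp_rot: [-0.0, 0.724, 0.689, -0.0]
ft_force: [0.2, -0.1, -1.6]
width: 0.0066
grasp_force: 88.2
```

No contact passing the first eyelet. I nudge up 6 mm to check that the rod really is inside the ring.

```bash
python3 -m pendant '[[0,1.5,0,0,0,0,0],[0,1.5,0,0,0,0,0],[0,1.5,0,0,0,0,0]]'; python3 -m pendant '[[0,0,0,-0.3,0,0,0],[0,0,0,-0.6,0,0,0],[0,0,0,-0.6,0,0,0]]'; python3 -m pendant '[[0,0,0,0.6,0,0,0],[0,0,0,0.6,0,0,0],[0,0,0.6,0.6,0,0,0],[0,0,0.6,0.6,0,0,0]]';python3 -m pendant '[[0,0,-0.6,0,0,0,0],[0,0,-1.2,0,0,0,0],[0,0,-1.2,0,0,0,0]]';python3 -m pendant '[[0,0,0.6,0,0,0,0],[0,0,0.6,0,0,0,0],[0,0,0.6,0,0,0,0]]'
```

```text
time: 20.48
tcp_pos: [0.5426, -0.0024, 0.0154]
tcp_rot: [0.0, 0.724, 0.69, -0.0]
ft_force: [0.9, -1.2, -2.3]
width: 0.0063
grasp_force: 88.2
time: 20.85
tcp_pos: [0.5424, -0.0029, 0.0214]
tcp_rot: [-0.0, 0.724, 0.689, -0.0]
ft_force: [-0.6, -0.2, -2.7]
width: 0.0062
grasp_force: 88.1
time: 21.35
tcp_pos: [0.548, -0.0029, 0.015]
tcp_rot: [-0.001, 0.724, 0.69, -0.001]
ft_force: [-3.1, -0.8, -0.8]
width: 0.0064
grasp_force: 89.2
time: 21.72
tcp_pos: [0.5369, -0.0023, 0.0159]
tcp_rot: [0.0, 0.725, 0.689, 0.001]
ft_force: [0.7, -0.0, -0.5]
width: 0.0063
grasp_force: 88.2
time: 22.1
tcp_pos: [0.543, -0.0026, 0.0154]
tcp_rot: [0.0, 0.724, 0.689, 0.0]
ft_force: [0.0, 0.3, -1.1]
width: 0.0064
grasp_force: 88.2
```

Run:
```python
from h import *
from station import r
import cv2
t=r.sense()["tcp_pos"];W=r.camera_info("wrist");im=r.grab_frame("wrist")[:,:,::-1];cv2.imwrite("pics/w8.png",im)
h=cv2.cvtColor(im,cv2.COLOR_BGR2HSV);g=(h[:,:,1]<90)
y=np.array([.0485,.9988,0])
print("eyeR",projf(W,[[.5495,.146,.057],[.5495+.0135,.146,.057],[.5495-.0135,.146,.057],[.55,.146,.071],[.55,.143,.044]]).round(1),"rod",projf(W,[t+a*y+[0,0,.0425] for a in(.06,.1,.14,.1755)]).round(1))
v0=int(projf(W,[[.5495,.146,.065]])[0][1])
for v in range(max(v0-40,0),v0+50,3):
    k=g[v,240:400].astype(np.int8);e=np.where(np.diff(k))[0]+241
    print(v,"start",k[0],e.tolist())
```

```text
eyeR [[316.8 -51.8]
 [347.3 -52.4]
 [286.2 -49.9]
 [317.9 -66.7]
 [318.3 -35. ]] rod [[318.6 139.7]
 [318.6  47.1]
 [318.5 -36.6]
 [318.4 -96.6]]
```

```bash
python3 -m pendant '[[0,1.5,0,0,0,0,0],[0,3,0,0,0,0,0],[0,4.5,0,0,0,0,0],[0,5.5,0,0,0,0,0],[0,5.5,0,0,0,0,0]]'
cat > m.py <<'E'
from h import *
from station import r
import cv2
t=r.sense()["tcp_pos"];W=r.camera_info("wrist");im=r.grab_frame("wrist")[:,:,::-1];cv2.imwrite("pics/w8.png",im)
h=cv2.cvtColor(im,cv2.COLOR_BGR2HSV);g=(h[:,:,1]<90)
y=np.array([.0485,.9988,0])
print("eyeR c,+x,-x,top,rim",projf(W,[[.5495,.146,.057],[.5495+.0135,.146,.057],[.5495-.0135,.146,.057],[.55,.146,.071],[.55,.143,.044]]).round(1).tolist(),"rod",projf(W,[t+a*y+[0,0,.0425] for a in(.06,.1,.14,.1755)]).round(1).tolist())
v0=int(projf(W,[[.5495,.146,.057]])[0][1])
for v in range(max(v0-40,0),v0+34,3):
    k=g[v,220:420].astype(np.int8);e=np.where(np.diff(k))[0]+221
    print(v,"start",k[0],e.tolist(), h[v,300:340:6,2].tolist())
E
python3 m.py
```

```text
time: 22.78
tcp_pos: [0.5454, 0.0534, 0.0154]
tcp_rot: [0.0, 0.724, 0.69, -0.0]
ft_force: [0.3, -0.6, -1.4]
width: 0.0067
grasp_force: 88.2
eyeR c,+x,-x,top,rim [[318.0, 64.1], [349.9, 63.1], [286.1, 66.0], [319.3, 59.6], [319.4, 73.7]] rod [[318.8, 139.6], [318.9, 47.1], [319.0, -36.6], [319.1, -96.6]]
24 start 1 [] [166, 187, 239, 248, 231, 119, 121]
27 start 1 [] [160, 185, 239, 247, 231, 156, 142]
30 start 1 [400, 401] [159, 183, 239, 247, 231, 167, 161]
33 start 1 [] [71, 184, 239, 246, 232, 168, 170]
36 start 1 [] [63, 191, 239, 248, 230, 56, 59]
39 start 1 [] [68, 187, 240, 247, 233, 55, 65]
42 start 1 [] [67, 190, 239, 248, 234, 58, 69]
45 start 1 [] [63, 186, 238, 246, 230, 59, 60]
48 start 1 [] [67, 187, 241, 247, 231, 57, 60]
51 start 1 [] [163, 201, 206, 202, 198, 50, 69]
54 start 1 [] [227, 243, 241, 243, 233, 232, 178]
57 start 1 [] [237, 246, 247, 247, 241, 240, 230]
60 start 1 [] [227, 243, 243, 242, 236, 238, 226]
63 start 1 [] [191, 209, 211, 211, 205, 210, 175]
66 start 1 [] [242, 175, 252, 255, 200, 132, 150]
69 start 1 [] [181, 176, 239, 248, 234, 116, 187]
72 start 1 [] [240, 180, 237, 248, 233, 236, 179]
75 start 1 [348, 349, 384, 385] [117, 175, 238, 247, 234, 112, 117]
78 start 1 [255, 305, 329, 391, 401, 402, 404, 405] [225, 170, 239, 247, 234, 231, 231]
81 start 0 [305, 329] [216, 167, 239, 248, 234, 227, 205]
84 start 0 [305, 329] [221, 171, 239, 247, 233, 230, 232]
87 start 0 [305, 329] [233, 169, 236, 248, 234, 228, 231]
90 start 0 [305, 329] [235, 171, 236, 248, 235, 228, 220]
93 start 0 [305, 329] [224, 171, 238, 248, 232, 236, 235]
96 start 0 [306, 329] [248, 164, 238, 248, 236, 233, 235]
```

Ring pixels at rows 51–63 cross over the rod, so the rod is inside the first eyelet. On to the second.

```bash
python3 -m pendant '[[0,1.5,0,0,0,0,0],[0,3,0,0,0,0,0],[0,3,0,0,0,0,0]]'; python3 -m pendant '[[0,0.5,0,0,0,0,0],[0,1,0,0,0,0,0]]'|sed -n '2p;4p';python3 -m pendant '[[0,0.4,0,0,0,0,0],[0,0.8,0,0,0,0,0]]'|sed -n '2p;4p';python3 -m pendant '[[0,0.4,0,0,0,0,0],[0,0.8,0,0,0,0,0]]'|sed -n '2p;4p'
```

```text
time: 23.2
tcp_pos: [0.5469, 0.0837, 0.0154]
tcp_rot: [-0.0, 0.724, 0.69, 0.0]
ft_force: [0.3, 0.2, -0.7]
width: 0.0067
grasp_force: 88.2
tcp_pos: [0.5472, 0.0923, 0.0153]
ft_force: [-1.2, -0.1, -2.0]
tcp_pos: [0.5476, 0.1003, 0.0153]
ft_force: [-0.9, 0.7, -1.5]
tcp_pos: [0.548, 0.1084, 0.0153]
ft_force: [-1.6, -1.2, -2.4]
```

```bash
python3 -m pendant '[[0,0.5,0,0,0,0,0],[0,1,0,0,0,0,0]]'|sed -n '2p;4p';python3 -m pendant '[[0,0.4,0,0,0,0,0],[0,0.4,0,0,0,0,0]]'|sed -n '2p;4p';python3 -m pendant '[[0,0,0.4,0,0,0,0],[0,0,0.4,0,0,0,0]]'|sed -n '2p;4p';python3 -m pendant '[[0,0,-0.8,0,0,0,0],[0,0,-0.8,0,0,0,0]]'|sed -n '2p;4p';python3 -m pendant '[[0,0,0.4,0,0,0,0],[0,0,0.4,0,0,0,0]]'|sed -n '2p;4p'
```

```text
tcp_pos: [0.5484, 0.1185, 0.0152]
ft_force: [-1.9, -0.4, -2.0]
tcp_pos: [0.5487, 0.1231, 0.0153]
ft_force: [-1.5, 1.5, -2.7]
tcp_pos: [0.5491, 0.1226, 0.0144]
ft_force: [-7.7, 2.2, -1.1]
tcp_pos: [0.5454, 0.1224, 0.0159]
ft_force: [0.5, 0.1, -2.8]
tcp_pos: [0.5486, 0.1221, 0.0151]
ft_force: [-2.7, -0.0, -1.9]
```

```bash
python3 -m pendant '[[0,0,-0.2,0,0,0,0],[0,0,-0.2,0,0,0,0]]'|sed -n '2p;4p'
python3 - <<'E'
from h import *
from station import r
import cv2
t=r.sense()["tcp_pos"];y=np.array([.0485,.9988,0])
for n,f in(("scene","scene0"),("side","side0")):
    i=r.camera_info(n);a=r.grab_frame(n)[:,:,::-1].astype(int);b=cv2.imread(f"pics/{f}.png").astype(int)
    d=abs(a-b).max(2);p=proj(i,[t+.1755*y+[0,0,.0425],[.5547,.274,.057]]).round(1);print(n,"tip,eyeL",p.tolist())
    ring=proj(i,[[.5547+.0105*np.cos(q),.274,.057+.0105*np.sin(q)] for q in np.arange(0,6.28,.785)])
    print("ring diff",[int(d[int(round(v)),int(round(u))]) for u,v in ring])
    m=p.mean(0).astype(int);print(m-9);print((d[m[1]-9:m[1]+10,m[0]-11:m[0]+12]//10))
E
```

```text
tcp_pos: [0.5477, 0.1224, 0.0157]
ft_force: [0.4, 0.0, -2.0]
scene tip,eyeL [[385.8, 161.1], [381.4, 164.0]]
ring diff [3, 3, 3, 4, 2, 18, 3, 2]
[374 153]
[[0 0 0 0 0 0 0 0 0 0 0 0 0 0 0 0 0 0 0 0 0 0 0]
 [0 0 0 0 0 0 0 0 0 0 0 0 0 0 0 0 0 0 0 0 0 0 0]
 [0 0 0 0 0 0 0 0 0 0 0 0 0 0 0 0 0 0 0 0 0 0 0]
 [0 0 0 0 0 0 0 0 0 0 0 0 0 0 0 0 0 0 0 0 0 0 0]
 [0 0 0 0 0 0 0 0 0 0 0 0 0 0 0 0 0 0 0 0 0 0 0]
 [0 0 0 0 0 0 0 0 0 0 0 0 0 0 0 0 0 0 0 0 0 0 0]
 [0 0 0 0 0 0 0 0 0 0 0 0 0 0 0 0 0 0 0 0 0 0 0]
 [0 0 0 0 0 0 0 0 0 0 0 0 0 0 0 0 0 0 0 0 0 0 0]
 [0 0 0 0 0 0 0 0 0 0 0 0 6 7 3 0 0 0 0 0 0 0 0]
 [0 0 0 0 0 0 0 0 0 1 0 0 3 6 3 0 0 0 0 0 0 0 0]
 [0 0 0 0 0 0 0 0 5 8 4 0 1 3 1 0 0 0 0 0 0 0 0]
 [0 0 0 0 0 0 2 3 7 8 5 1 0 1 0 0 0 0 0 0 0 0 0]
 [0 0 0 0 0 3 5 4 1 4 4 2 0 0 0 0 0 0 0 0 0 0 0]
 [1 0 0 6 8 7 6 3 3 3 1 0 0 0 0 0 0 0 0 0 0 0 0]
 [7 4 6 8 8 5 2 1 1 0 0 0 0 0 0 0 0 0 0 0 0 0 0]
 [7 8 8 6 3 1 0 0 0 0 0 0 0 0 0 0 0 0 0 0 0 0 0]
 [7 6 4 3 5 4 2 0 0 0 0 0 0 0 0 0 0 0 0 0 0 0 0]
 [5 3 0 2 2 6 7 5 2 0 0 0 0 0 0 0 0 0 0 0 0 0 0]
 [2 5 4 0 2 7 8 8 7 5 2 0 0 0 0 0 0 0 0 0 0 0 0]]
side tip,eyeL
[... 755 characters left out ...]
12 12 12 12  9  7  8  4  3  0  0  0  0  0  0  0  0]
 [12 12 12 12 12 12 12 12 12 12  9 10  9  6  4  2  0  0  0  0  0  0  0]
 [10 12 12 12 12 12 12 12 12 12 10 13 11  8  6  4  2  1  0  0  0  0  0]
 [ 5  9 12 12 12 12 12 12 12 12 12 11 12 10  9  7  4  0  3  0  0  0  0]
 [ 5  5  9 12 12 12 12 12 12 12 12 11  8  7 10 10  7  5  2  3  0  0  1]
 [ 6  5  4  9 11 12 12 12 12 12  9 11  9  9 12 12 10  7  0  6  6  0  3]
 [ 6  6  5  4  9 11 12  9  7  6  8 12 11 11 11  9  7  5  2  5  7  0  4]
 [ 6  7  6  5  5  4  5  8  9  8 10 11  9  7  5  4  3  1  0  1  4  2  2]
 [ 6  9  8  9  5  1  4  9 11  9  6  6  5  3  2  0  2  3  3  2  0  2  3]
 [ 7 11  9  6  4  1  3  6  6  5  0  3  0  1  3  3  4  4  0  4  3  1  2]]
```

The scene difference shows the rod inside the far ring, with its tip beyond at (385,161). I release, go behind the head and push home.

```bash
python3 -m pendant '[[4,0,0,0,0,0,0],[4,0,0,0,0,0,0],[4,0,0,0,0,0,0],[4,0,0,-4,0,0,0],[4,0,0,-7,0,0,0],[2,-3,0,-7,0,0,0],[0,-5.5,0,-7,0,0,0],[0,-5.5,0,-7,0,0,0],[0,-5.5,0,-3,0,0,0],[0,-5.5,0,0.2,0,0,0],[0,-5.5,0,0.2,0,0,0],[0,-5.5,0,0.2,0,0,0]]'; python3 -m pendant '[[0,0.8,0,0,0,0,0],[0,1.6,0,0,0,0,0],[0,2.2,0,0,0,0,0],[0,2.8,0,0,0,0,0]]'|sed -n '1,2p;4p';python3 -m pendant '[[0,0.5,0,0,0,0,0],[0,1,0,0,0,0,0]]'|sed -n '2p;4p';python3 -m pendant '[[0,0.3,0,0,0,0,0],[0,0.6,0,0,0,0,0]]'|sed -n '2p;4p'; cp m.py m2.py; python3 m.py | head -1
```

```text
time: 27.05
tcp_pos: [0.5451, 0.068, 0.0144]
tcp_rot: [0.0, 0.724, 0.69, 0.001]
ft_force: [0.5, 0.5, 0.4]
width: 0.0
grasp_force: 0.0
time: 27.55
tcp_pos: [0.5457, 0.0957, 0.0137]
ft_force: [-0.2, -1.2, -0.0]
tcp_pos: [0.546, 0.1055, 0.0134]
ft_force: [-0.1, -0.5, 1.1]
tcp_pos: [0.5463, 0.1114, 0.0134]
ft_force: [-0.1, -2.1, 1.6]
eyeR c,+x,-x,top,rim [[322.0, 196.7], [352.2, 195.3], [291.8, 198.1], [323.6, 207.1], [323.0, 194.6]] rod [[318.5, 139.7], [318.5, 47.1], [318.4, -36.6], [318.4, -96.7]]
```

```bash
python3 -m pendant '[[0,0.3,0,0,0,0,0],[0,0.5,0,0,0,0,0]]'|sed -n '2p;4p';python3 -m pendant '[[0,0.3,0,0,0,0,0],[0,0.3,0,0,0,0,0]]'|sed -n '2p;4p';python3 -m pendant '[[0,0.2,0,0,0,0,0],[0,0.2,0,0,0,0,0]]'|sed -n '2p;4p';python3 -m pendant '[[0,0.2,0,0,0,0,0],[0,0.2,0,0,0,0,0]]'|sed -n '2p;4p'
```

```text
tcp_pos: [0.5465, 0.1164, 0.0133]
ft_force: [0.1, -0.5, 0.8]
tcp_pos: [0.5468, 0.1198, 0.0134]
ft_force: [0.9, 0.1, -0.1]
tcp_pos: [0.5469, 0.1216, 0.0134]
ft_force: [0.7, 0.3, -0.4]
tcp_pos: [0.5469, 0.1236, 0.0134]
ft_force: [0.3, 0.5, 0.4]
```

```bash
python3 -m pendant '[[0,0.2,0,0,0,0,0],[0,0.2,0,0,0,0,0]]'|sed -n '2p;4p';python3 -m pendant '[[0,0.2,0,0,0,0,0],[0,0.2,0,0,0,0,0]]'|sed -n '2p;4p'
python3 - <<'E'
from h import *
from station import r
import cv2
for n,f in(("scene","scene0"),):
    i=r.camera_info(n);a=r.grab_frame(n)[:,:,::-1];b=cv2.imread(f"pics/{f}.png");cv2.imwrite("pics/s9.png",a)
    d=abs(a.astype(int)-b).max(2)
    for yy in (.28,.29,.30,.31,.32,.33,.34):
        u,v=proj(i,[[.5547+(yy-.274)*.0485,yy,.0555]])[0]; print(yy,(u.round(1),v.round(1)),d[int(round(v))-1:int(round(v))+2,int(round(u))-1:int(round(u))+2].max())
W=r.camera_info("wrist");g=cv2.cvtColor(r.grab_frame("wrist")[:,:,::-1],cv2.COLOR_BGR2HSV)
print("ring y=.143/.149 z=.057,.071; head back", projf(W,[[.5485,.143,.055],[.5485,.143,.071],[.5485,.135,.055],[.5485,.135,.066]]).round(1).tolist())
for u in (304,318,332): print(u,g[150:260:3,u,2].tolist(),(g[150:260:3,u,1]).tolist())
E
```

```text
tcp_pos: [0.5471, 0.1256, 0.0134]
ft_force: [0.5, -0.2, -0.3]
tcp_pos: [0.5471, 0.127, 0.0134]
ft_force: [-0.8, -1.5, -0.5]
0.28 (np.float64(382.5), np.float64(163.7)) 98
0.29 (np.float64(384.3), np.float64(162.6)) 74
0.3 (np.float64(386.1), np.float64(161.5)) 91
0.31 (np.float64(387.9), np.float64(160.4)) 88
0.32 (np.float64(389.6), np.float64(159.3)) 85
0.33 (np.float64(391.4), np.float64(158.2)) 85
0.34 (np.float64(393.1), np.float64(157.1)) 32
ring y=.143/.149 z=.057,.071; head back [[319.9, 233.2], [320.1, 248.6], [320.7, 248.3], [320.9, 259.3]]
304 [223, 218, 214, 225, 225, 254, 137, 67, 72, 64, 59, 56, 53, 255, 94, 104, 99, 112, 112, 108, 113, 113, 198, 232, 227, 186, 107, 174, 211, 228, 221, 237, 236, 235, 237, 106, 104] [13, 14, 15, 11, 10, 5, 11, 8, 7, 4, 13, 18, 29, 8, 5, 5, 10, 14, 11, 5, 9, 9, 8, 5, 11, 10, 12, 7, 10, 6, 5, 5, 4, 5, 5, 12, 5]
318 [240, 242, 241, 243, 242, 241, 241, 243, 242, 242, 241, 241, 241, 242, 242, 242, 242, 241, 242, 241, 242, 243, 243, 242, 240, 242, 255, 160, 222, 244, 241, 227, 238, 239, 237, 170, 30] [7, 8, 7, 7, 8, 7, 8, 8, 8, 8, 8, 7, 6, 7, 8, 7, 6, 7, 7, 10, 7, 7, 5, 6, 7, 8, 6, 10, 6, 7, 3, 4, 4, 4, 4, 9, 17]
332 [244, 245, 244, 244, 244, 255, 251, 255, 60, 55, 60, 66, 59, 255, 107, 119, 116, 117, 119, 118, 114, 144, 128, 156, 163, 142, 135, 199, 229, 236, 202, 186, 217, 221, 213, 205, 131] [8, 6, 7, 7, 8, 0, 2, 8, 9, 9, 13, 8, 13, 0, 2, 6, 4, 11, 9, 9, 4, 14, 6, 8, 8, 9, 11, 9, 4, 5, 10, 11, 7, 10, 10, 10, 10]
```

Rod tip reaches y ≈ 0.335, so it is about home. A few more small pushes until the force rises.

```bash
python3 -m pendant '[[0,0.2,0,0,0,0,0],[0,0.2,0,0,0,0,0]]'|sed -n '2p;4p';python3 -m pendant '[[0,0.2,0,0,0,0,0],[0,0.2,0,0,0,0,0]]'|sed -n '2p;4p'; python3 -m pendant '[[0,0.2,0,0,0,0,0],[0,0.2,0,0,0,0,0]]'|sed -n '2p;4p'
```

```text
tcp_pos: [0.5471, 0.1269, 0.0134]
ft_force: [0.1, -8.1, 2.2]
tcp_pos: [0.5471, 0.1268, 0.0134]
ft_force: [-1.2, -12.7, 3.2]
tcp_pos: [0.547, 0.1267, 0.0135]
ft_force: [-1.0, -17.9, 4.5]
```

The TCP stopped and the force climbed, so the head is home. I back off and check.

```bash
python3 -m pendant '[[0,-2,0,0,0,0,0],[0,-4,0,0,0,0,0],[0,-5,0,-4,0,0,0],[0,-5,0,-10,0,0,0],[0,-5,0,-15,0,0,0],[0,-5,0,-15,0,0,0],[0,-5,0,-15,0,0,0]]'
python3 - <<'E'
from h import *
from station import r
import cv2
a=r.grab_frame("scene")[:,:,::-1];i=r.camera_info("scene");d=abs(a.astype(int)-cv2.imread("pics/scene0.png")).max(2)
for yy in (.31,.32,.325,.33,.335,.34,.35):
    u,v=proj(i,[[.5547+(yy-.274)*.0485,yy,.0555]])[0]; print(yy,d[int(round(v))-1:int(round(v))+2,int(round(u))-1:int(round(u))+2].max())
# head in the wrist picture: blue/grey edge along the rod line
W=r.camera_info("wrist");g=cv2.cvtColor(r.grab_frame("wrist")[:,:,::-1],cv2.COLOR_BGR2HSV)
for yy in np.arange(.115,.15,.0025):
    print(yy.round(4),[int(g[int(v),int(u),1]) for u,v in projf(W,[[.5485+x,yy,.055] for x in(-.016,-.008,0,.008,.016)])])
E
```

```text
time: 31.32
tcp_pos: [0.5446, 0.0832, 0.163]
tcp_rot: [-0.0, 0.724, 0.689, 0.0]
ft_force: [0.1, 0.1, 0.0]
width: -0.0003
grasp_force: 0.0
0.31 88
0.32 86
0.325 86
0.33 86
0.335 69
0.34 30
0.35 5
0.115 [120, 127, 118, 123, 122]
0.1175 [123, 121, 122, 122, 127]
0.12 [124, 120, 124, 122, 123]
0.1225 [124, 123, 122, 119, 126]
0.125 [123, 123, 120, 123, 123]
0.1275 [125, 122, 125, 120, 122]
0.13 [123, 118, 121, 124, 122]
0.1325 [116, 123, 118, 121, 126]
0.135 [121, 116, 13, 102, 120]
0.1375 [99, 4, 4, 10, 122]
0.14 [101, 6, 7, 8, 118]
0.1425 [131, 4, 7, 13, 88]
0.145 [3, 6, 8, 8, 6]
0.1475 [5, 8, 9, 4, 15]
```

Head back is at y ≈ 0.135, neck ≈ 0.143: exactly home.

```bash
python3 -c "
from station import r
print(r.job_done())"
```

```text
the job is handed in; nothing more can be done
None
```

The caddy lies flat in the basket with its lid up, the hold-down rod is through both eyelets with its head home (neck about 3 mm outside the eyelet centre, as measured from the images), nothing else was knowingly touched, and the job was handed in at about 31 s; no verdict came back.

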